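# Comb brass rods into a grooved tray

### The job

Lift the small rake off its rest, set it down teeth first in the empty strip at the clear end of the grooved tray until its bar bears on both sprung side rails, and comb it across to the far end, bearing gently on the rails as it goes, so that all three loose brass rods drop into grooves and lie parallel; never press hard on the tray. Then seat the rake back in its rest and let go. Move the rods only with the rake, and leave the bin, dish and chuck key alone.

Things in the scene. Friction and masses are not known exactly. Their poses are not given: they have to be found in the camera images.
- tray: Fixed grooved tray, steel foot 310 x 180 mm, blue body, grey ridges. Origin: centre of its underside on the table; x = combing direction, y = along the grooves. Ridge tops 30 mm above the origin. Inside 274 (x) by 126 mm (y). Nine grooves 14 mm wide, 12 mm deep, centred at x = -80, -56 ... +112 mm, 10 mm ridges between. Blue end walls (x = +-137 to +-147 mm) stand 14 mm above the ridge tops
- clear_strip (a point): In the tray's flat clear strip (x = -137 to -87 mm, level with the ridge tops, empty at the start), at x = -114 mm of the tray, on the ridge-top level: set the rake's teeth down here. Along both sides (y = +-64 to +-78 mm, full length) run smooth flat aluminium rails, tops 21.5 to 27 mm above the ridge tops: their height and their fall along x (to 12 mm per m) differ each time and are not measured: feel for them
- last_groove (a point): Middle of the last groove (x = +112 mm of the tray), ridge-top level. End the combing stroke, still bearing, with the teeth's centre 5 to 25 mm short of it. Both rails are level with each other across the tray and give only straight down, together, on springs: they start to sink at 2 N, then take 10 N per mm. Bear on them with 4 to 8 N throughout; over 10 N on the tray is too hard, under 3 N too light
- rake: Rake, 0.3 kg: upright wooden handle block 22 (x) by 36 (y) by 66 mm tall on a red bar 32 (x) by 170 (y) by 12 mm, with eight steel teeth below (8 mm in x, row 107 mm wide in y, 20 mm long). Origin: centre of the handle block, where it is pinched across the 22 mm. Bar underside 45 mm, tooth tips 65 mm below it. Same both ways round (half turn about z)
- rake_tips (a point): Centre of the row of tooth tips of the rake. With the bar flat on both rails the tips run 0.5 to 7 mm above the ridge tops, push the loose rods ahead of them, and pass over rods that lie in grooves
- rest_seat (a point): The rake's rest, fixed: two yellow walls 190 mm long (y), 12 mm thick, with an 18 mm slot between (in x), 24 mm deep, for the teeth. This point: centre of the slot, level with the wall tops, 28 mm above the table. Seated, the rake's bar lies flat on both walls along y, its origin 45 mm above this point. The rest stands on one side of the tray and the red bin on the other, either way
- rod1: Brass rod 1 of 3, diameter 12 mm, 100 mm long with round ends, 90 g, lying skew across the ridges at the start (25 to 49 degrees from the grooves). Origin: its centre, x = its axis. In a groove its centre is 6 mm below the ridge tops
- rod2: Brass rod 2 of 3, diameter 12 mm, 100 mm long with round ends, 90 g, lying skew across the ridges at the start (25 to 49 degrees from the grooves). Origin: its centre, x = its axis. In a groove its centre is 6 mm below the ridge tops
- rod3: Brass rod 3 of 3, diameter 12 mm, 100 mm long with round ends, 90 g, lying skew across the ridges at the start (25 to 49 degrees from the grooves). Origin: its centre, x = its axis. In a groove its centre is 6 mm below the ridge tops
- bin: Red open plastic bin 100 x 150 x 45 mm, loose, to be left alone. Origin: centre of its underside, y along its length
- dish: Round steel dish 84 mm wide, 30 mm high, loose, beyond the tray; to be left alone. Origin: centre of its underside
- chuck_key: Steel T-shaped chuck key, 82 mm long, crossbar 90 mm, 14 mm thick, loose, beyond the tray; to be left alone. Origin: middle of its shank, underside
There are look-alikes about, which are no part of the job. What is shaped like the rod1 but blue or red is not meant.

How it is judged:
By the outcome, as a careful person would: the job done as asked, in the order asked, and still so for the second after the job is handed in, with the robot touching nothing.
It also fails if it takes over 72 s, if anything falls off the work surface, if the arm or the gripper's body presses on something with over 40 N, if the wrist force passes 120 N, or if a joint passes its speed limit or range.

### The arm

A 6-joint arm with a two-finger parallel gripper is mounted at the origin on the work surface. World frame = base frame: x ahead of the robot, y to its left, z up, the work surface at z = 0. Lengths are in mm, angles in rad, forces in N, time in s.
With the tool pointing down it reaches from about 350 to 875 mm from the base axis. Payload 4.2 kg.
Tool frame: the origin (TCP) lies midway between the tips of the shut fingers; the grasp point (between the pads) lies 19 mm behind it (arm.tcp_to_grasp is the distance from the TCP to the grasp point, in mm); z points along the fingers, y is the line along which they close (so a half turn about z gives the same grasp; the last joint's range is limited). The gripper opens to 85 mm and grips with 20 to 120 N. Pads are 22 mm wide; open, the fingers measure 114 mm over their backs; the gripper's body (76 mm by 85 mm) begins 54 mm behind the grasp point. The pads swing forward as they close: fully open they stand 13 mm farther back than shut.
Start: joints at [-1.054, 0.385, 0.008, 0, -1.194, -0.259], TCP at [159.363, -604.32, 231.312] pointing down, gripper open.
Joint ranges: [-3.14, 3.14], [-1.21, 2.06], [-1.07, 1.41], [-3.16, 2.05], [-2.99, -0.16], [-3.1, 3.1]. Speed limits (rad/s): [2.79, 2.79, 3.14, 3.14, 3.14, 3.14].

### API

Orientations are given as a unit quaternion [x, y, z, w].
In Python, from bench import arm, imaging, job, models gives the robot as it stands.
- The arm moves only by the tool arm_command, never from a script. Its argument "rows" is a list of rows, each an object with "grip": the opening, from 0 (shut) to 1 (fully open); "linear": the shift along the tool's x, y, z in mm, a list of three; "rot": the turn, a rotation vector about the tool's x, y, z in rad, a list of three. In form: [{"grip": grip, "linear": [tx, ty, tz], "rot": [rx, ry, rz]}, ...]. A call has 1 to 10 rows; each row is the pose to reach, as a shift and turn from the pose commanded when the call began, along the tool's axes at that moment; what a row does not reach only later rows make up. A row lasts 1/8 s, in which the tool goes at most 62.5 mm and 10.7 degrees, less where a joint would pass 70% of its speed; a pose out of reach is approached as far as the arm can. A call with a gripper value outside its range is refused whole. The fingers move at their own pace and stop on an object; the grip force is fixed at half the most. Time passes only in rows, so rows that repeat a pose let the fingers close. It gives the time, the measured TCP pose, the force, the opening and the grip force at its end, in the units of the state.
- arm.read_state(): the state, without advancing time (a new reading comes with each control period).
- imaging.get_image(name): name is "side" or "top" or "wrist"; returns a dict with "frame" (420x560x3 uint8, red, green, blue), "fx", "fy", "cx", "cy" (pixels), "extrinsics" (4x4, takes a point from world to camera coordinates); the wrist camera has in their place "T_tool_cam" (4x4, takes a point from camera to tool coordinates, whose origin is the TCP and whose axes are the flange's). Camera axes: x right, y down, z forward; pixel columns grow to the right and rows downward; lengths in mm; the calibration is good to about 2 mm. The wrist camera is an equidistant fisheye: a pixel r from the principal point sees the ray r / f radians off the axis. A picture is of the moment at which its call begins: read the wrist's pose just before it. There is no depth.
- job.job_done(): hands the job in; it is judged then, once.
Trained networks look in a picture, given as the dict that the camera call returned (one of the last four; its "shot" number tells which), for a name from the list of things; names that differ only in an ending like _2 or _b are one class to them, and where a whole thing is asked for, a point or a joint stands for the part that bears it (a point fixed in the world has none). Each returns a list of dicts, best first, with "score" (0 to 1); they miss things now and then, are a little off and sometimes report something else, mostly with a low value. They report only what shows in the picture. A call takes as long as a camera call. They do not tell look-alikes from the thing itself.
- models.spot_in(picture, query): "rect" ([left, top, right, bottom] in pixels, round what is visible of it).
- models.tip_of(picture, query): "pixel" ([column, row] in pixels: a listed point, or the origin of a listed thing).
The state is a dict: "clock": time; "joints": joint angles; "joint_vel": joint speeds; "joint_efforts": joint torques, N m; "position": TCP position; "ee_rot": TCP orientation; "contact_force": force on the tool from outside, world axes, zero at the start; "wrist_torque": the same for the moment, N m; "gripper_width": finger opening in mm; "grasp_force": force on a finger pad.
Only numpy, scipy, OpenCV 4.12 (cv2) and the standard library are available. Lean on these libraries where they do the work, as an engineer would, in place of code of your own. Each camera call takes 0.05 s, during which the arm holds its last target. There are 200 camera calls.

## Working session

There is one attempt and no reset: what is moved stays moved. The work goes in short steps, Python scripts to look and compute and a tool call to move; the robot and the scene stay as the last step left them, time stands still between calls to the robot, and variables do not carry over. Pictures are saved under pics/ and viewed, at most 12 in all, crops included, and the job is handed in when it is done.

Besides the shell and the picture viewer there is one more tool, called as name(argument=value, ...), one argument or row to a line, values as JSON. arm_command: Moves the arm, as the interface text tells. Its arguments: {"type":"object","properties":{"rows":{"type":"array"}},"required":["rows"]}

```bash
mkdir -p pics; ls
cat > h.py <<'E'
import numpy as np, cv2
from bench import arm, imaging, job, models
from scipy.spatial.transform import Rotation as R
def ray(im,px):
    E=np.array(im["extrinsics"]); d=np.array([(px[0]-im["cx"])/im["fx"],(px[1]-im["cy"])/im["fy"],1])
    Rm=E[:3,:3]; return -Rm.T@E[:3,3], Rm.T@d
def at(im,px,z):
    o,d=ray(im,px); return o+d*(z-o[2])/d[2]
def proj(im,p):
    E=np.array(im["extrinsics"]); c=E[:3,:3]@np.array(p)+E[:3,3]
    return [im["fx"]*c[0]/c[2]+im["cx"], im["fy"]*c[1]/c[2]+im["cy"]]
def save(im,name): cv2.imwrite("pics/"+name,cv2.cvtColor(np.array(im["frame"]),cv2.COLOR_RGB2BGR))
E
python3 - <<'E'
from h import *
s=arm.read_state(); print({k:np.round(v,3).tolist() for k,v in s.items()})
for n in ["top","side"]:
    im=imaging.get_image(n); save(im,n+"1.png")
    print(n,np.round(im["extrinsics"],3).tolist(),im["fx"],im["cx"],im["cy"])
    for q,z in dict(tray=0,clear_strip=30,last_groove=30,rake=73,rake_tips=8,rest_seat=28,rod1=36,bin=0,dish=0,chuck_key=0).items():
        for r in models.tip_of(im,q)[:4]: print(q,round(r["score"],2),np.round(r["pixel"],1),np.round(at(im,r["pixel"],z),1))
E
```

```text
pics
{'clock': 0.0, 'joints': [-1.054, 0.386, 0.007, -0.0, -1.194, -0.259], 'joint_vel': [0.001, 0.001, -0.001, -0.0, -0.001, 0.002], 'joint_efforts': [-0.0, -39.229, 18.84, 4.186, -0.005, -0.0], 'position': [159.207, -603.77, 230.21], 'ee_rot': [-0.128, 0.992, 0.001, -0.0], 'contact_force': [0.182, -0.54, -0.165], 'wrist_torque': [0.011, 0.035, 0.012], 'grasp_force': 0.0, 'gripper_width': 85.482}
top [[-0.027, -1.0, -0.013, 32.109], [-0.996, 0.027, -0.079, 517.562], [0.079, 0.011, -0.997, 820.05], [0.0, 0.0, 0.0, 1.0]] 407.01556280245825 283.1234302783753 215.0191468459498
tray 0.8 [288.5 219.9] [509.2   7.2   0. ]
clear_strip 0.97 [342.4 212.8] [ 518.7 -103.    30. ]
last_groove 0.73 [229.4 217.6] [515.2 128.   30. ]
rake 0.81 [123.8 209.4] [533.6 327.7  73. ]
rake_tips 0.79 [136.5 215.6] [526.5 327.1   8. ]
rest_seat 0.82 [127.8 210.9] [535.  337.6  28. ]
rod1 0.87 [450.5 280.1] [ 377.8 -311.9   36. ]
rod1 0.79 [263.  216.6] [514.9  58.8  36. ]
rod1 0.76 [266.8 304.4] [339.2  55.2  36. ]
rod1 0.66 [287.3 216. ] [514.8   9.5  36. ]
bin 0.64 [447.4 192.9] [ 557.2 -330.2    0. ]
dish
[... 275 characters left out ...]
ray 0.98 [281.2 224.2] [515.2  14.1   0. ]
clear_strip 0.57 [282.5 189.4] [518.6 -86.   30. ]
last_groove 0.94 [279.4 254.1] [513.1 131.5  30. ]
rake 0.94 [262.8 322.6] [534.5 329.2  73. ]
rake_tips 0.88 [268.  337.7] [523.7 331.6   8. ]
rest_seat 0.78 [263.6 332.8] [533.1 330.4  28. ]
rest_seat 0.44 [283.  214.9] [511.8   5.1  28. ]
rod1 0.68 [280.1 226.7] [516.7  51.8  36. ]
rod1 0.63 [329.7 143.7] [ 384.5 -290.1   36. ]
rod1 0.61 [350.8 180.8] [ 328.1 -131.1   36. ]
rod1 0.58 [280.4 214.6] [518.4  11.5  36. ]
bin 0.93 [275.4 142.9] [ 554.8 -322.6   -0. ]
dish 0.66 [206.1 188.8] [738.3 -98.2  -0. ]
dish 0.39 [186.  247.8] [749.6 111.1   0. ]
chuck_key 0.66 [186.3 245.5] [750.5 104.    0. ]
```

```bash
python3 -c "
import cv2
a=cv2.imread('pics/top1.png');cv2.imwrite('pics/top1c.png',cv2.resize(a[130:310,80:400],(800,450)))"
```

```text
(no output)
```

View pics/top1.png

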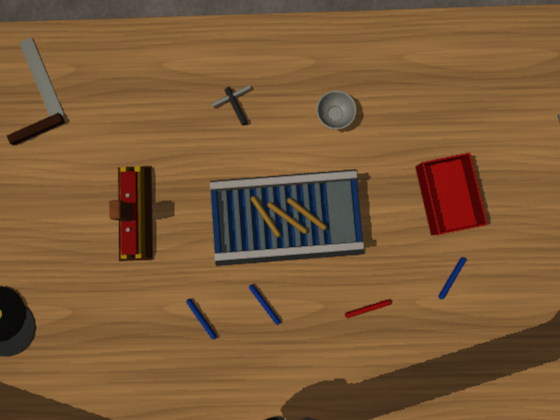

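View pics/top1c.png

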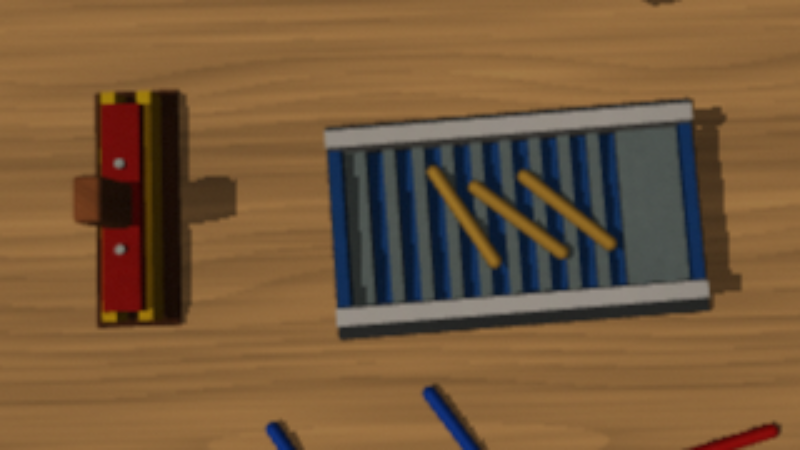

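The rake is at (123,210), with its handle leaning toward (110,210). The tray is at (287,217), with its clear strip on the right at (342,213). The brass rods are at (265,216), (287,217) and (307,213). The blue rods at (202,318), (265,304) and (452,278) and the red one at (368,308) are look-alikes. Next I'll get the yaws.

Run:
```python
from h import *
im=imaging.get_image("top"); f=np.array(im["frame"]); hsv=cv2.cvtColor(f,cv2.COLOR_RGB2HSV)
def comps(m,z,roi,n=2):
    mm=np.zeros_like(m); x0,y0,x1,y1=roi; mm[y0:y1,x0:x1]=m[y0:y1,x0:x1]
    k,l,st,c=cv2.connectedComponentsWithStats(mm)
    for i in (1+np.argsort(-st[1:,4]))[:n]:
        ys,xs=np.where(l==i); P=np.array([at(im,(x,y),z)[:2] for x,y in zip(xs,ys)],np.float32)
        r=cv2.minAreaRect(P); d=np.linalg.svd(P-P.mean(0),full_matrices=False)[2][0]
        print(st[i,4],"rect",np.round(r[0],1),np.round(r[1],1),round(r[2],2),"mean",P.mean(0).round(1),"axis deg",round(np.degrees(np.arctan2(d[1],d[0])),2))
print("rails");comps(((hsv[...,1]<40)&(hsv[...,2]>135)).astype(np.uint8),54,(195,160,380,275))
print("red bar");comps((((hsv[...,0]<6)|(hsv[...,0]>174))&(hsv[...,1]>180)&(hsv[...,2]>70)).astype(np.uint8),40,(100,150,170,270))
print("yellow");comps(((hsv[...,0]>18)&(hsv[...,0]<32)&(hsv[...,1]>150)).astype(np.uint8),28,(100,150,170,270),6)
s=imaging.get_image("side")
print("side rails")
im=s;f=np.array(im["frame"]); hsv=cv2.cvtColor(f,cv2.COLOR_RGB2HSV);save(s,"side2.png")
comps(((hsv[...,1]<40)&(hsv[...,2]>135)).astype(np.uint8),54,(180,150,380,300),3)
comps((((hsv[...,0]<6)|(hsv[...,0]>174))&(hsv[...,1]>180)&(hsv[...,2]>70)).astype(np.uint8),40,(180,290,380,380))
```

```text
rails
830 rect [444.5   9.2] [ 11.  291.1] 2.98 mean [444.5   9.9] axis deg -86.98
785 rect [586.5  17. ] [ 10.9 290.6] 2.88 mean [586.5  16.3] axis deg -87.11
red bar
483 rect [480.3 332.1] [68.8 30.3] 2.05 mean [479.9 331.8] axis deg -178.43
439 rect [583.6 332.7] [64.2 28.8] 0.14 mean [584.6 332.3] axis deg -177.82
yellow
584 rect [533.1 313.4] [190.5  20.8] 0.8 mean [533.3 310.8] axis deg -179.04
38 rect [624.4 345.2] [10.5 18.8] 6.56 mean [623.3 346.4] axis deg 81.94
36 rect [441.6 343.1] [20.5  6.1] 88.5 mean [441.9 343.6] axis deg -87.07
side rails
43 rect [733.4 -76.2] [29.9 19.9] 25.32 mean [731.1 -75.9] axis deg -147.48
12 rect [447.2 -12.4] [ 7.8 21.4] 0.76 mean [447.4 -13.1] axis deg 75.53
12 rect [444.1  21.5] [ 7.6 20.1] 0.66 mean [443.5  22.6] axis deg 94.92
1045 rect [532.3 334.8] [169.2  34.8] 0.81 mean [532.7 335.7] axis deg -178.69
1 rect [516.1 351.7] [0. 0.] 0.0 mean [516.1 351.7] axis deg 0.0
```

View pics/side2.png

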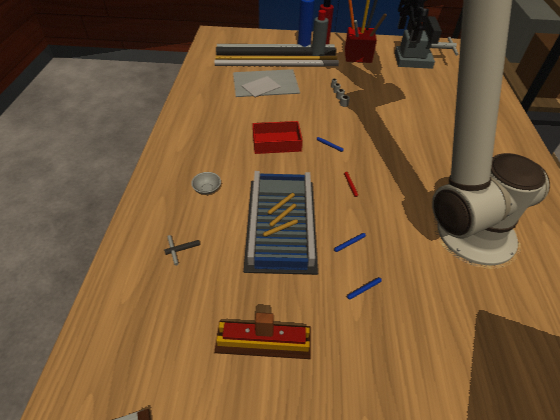

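Side view agrees with the top one: rake at (264,330), tray at (281,220), brass rods lying on the ridges. I'll move to hover above the rake.

```bash
cat >> h.py <<'E'
def yaw(s):  # heading of tool y
    v=R.from_quat(s["ee_rot"]).apply([0,1,0]); return np.degrees(np.arctan2(v[1],v[0]))
def delta(p,heading):
    s=arm.read_state(); Rt=R.from_quat(s["ee_rot"])
    h=np.radians(heading); y=np.array([np.cos(h),np.sin(h),0]); z=np.array([0,0,-1.]); x=np.cross(y,z)
    T=R.from_matrix(np.c_[x,y,z])
    print("t",s["clock"],"pos",np.round(s["position"],1),"yaw",round(yaw(s),2),"F",np.round(s["contact_force"],2),"w",round(s["gripper_width"],1))
    print("linear",np.round(Rt.inv().apply(np.array(p)-s["position"]),2),"rot",np.round((Rt.inv()*T).as_rotvec(),4))
E
python3 -c "
from h import *
delta([532,331,200],91.2)"
```

```text
t 1.2 pos [ 159.3 -604.3  231.3] yaw 104.77 F [-0.79 -0.78  0.31] w 85.6
linear [-598.81  809.41   31.29] rot [-0.     -0.      0.2369]
```

arm_command(
  rows=[
    {"grip": 1, "linear": [-35, 48, 2], "rot": [0, 0, 0]},
    {"grip": 1, "linear": [-70, 95, 4], "rot": [0, 0, 0.1]},
    {"grip": 1, "linear": [-105, 143, 6], "rot": [0, 0, 0.2369]},
    {"grip": 1, "linear": [-140, 190, 8], "rot": [0, 0, 0.2369]},
    {"grip": 1, "linear": [-175, 238, 10], "rot": [0, 0, 0.2369]},
    {"grip": 1, "linear": [-210, 285, 12], "rot": [0, 0, 0.2369]},
    {"grip": 1, "linear": [-245, 333, 14], "rot": [0, 0, 0.2369]},
    {"grip": 1, "linear": [-280, 380, 16], "rot": [0, 0, 0.2369]},
    {"grip": 1, "linear": [-315, 427, 18], "rot": [0, 0, 0.2369]},
    {"grip": 1, "linear": [-350, 474, 20], "rot": [0, 0, 0.2369]},
  ],
)

```text
clock: 2.45
position: [377.5, -54.8, 211.9]
ee_rot: [-0.011, 1.0, 0.0, 0.001]
contact_force: [0.8, 0.3, 0.3]
gripper_width: 85.7
grasp_force: 0.0
```

```bash
python3 -c "
from h import *
delta([532,331,200],91.2)"
```

```text
t 2.45 pos [377.5 -54.8 211.9] yaw 91.24 F [0.8  0.31 0.3 ] w 85.7
linear [-162.79  382.35   12.33] rot [0.0003 0.002  0.0006]
```

arm_command(
  rows=[
    {"grip": 1, "linear": [-23, 55, 2], "rot": [0, 0, 0]},
    {"grip": 1, "linear": [-46, 110, 4], "rot": [0, 0, 0]},
    {"grip": 1, "linear": [-70, 164, 6], "rot": [0, 0, 0]},
    {"grip": 1, "linear": [-93, 219, 8], "rot": [0, 0, 0]},
    {"grip": 1, "linear": [-116, 273, 10], "rot": [0, 0, 0]},
    {"grip": 1, "linear": [-140, 328, 11], "rot": [0, 0, 0]},
    {"grip": 1, "linear": [-162, 380, 12], "rot": [0, 0, 0]},
    {"grip": 1, "linear": [-162, 380, 12], "rot": [0, 0, 0]},
    {"grip": 1, "linear": [-162, 380, 12], "rot": [0, 0, 0]},
  ],
)

```text
clock: 3.58
position: [530.6, 326.3, 198.8]
ee_rot: [-0.011, 1.0, -0.0, -0.001]
contact_force: [-0.1, -0.7, -0.2]
gripper_width: 85.2
grasp_force: 0.0
```

Run:
```python
from h import *
delta([532,331,54],91.2)
s=arm.read_state();im=imaging.get_image("wrist"); save(im,"w1.png")
T=np.array(im["T_tool_cam"]); print(T.round(3).tolist())
f=im["fx"]
def wat(px,z):
    u=np.array([px[0]-im["cx"],px[1]-im["cy"]]); r=np.linalg.norm(u); th=r/f
    d=np.r_[np.sin(th)*u/max(r,1e-9),np.cos(th)]
    Rt=R.from_quat(s["ee_rot"]).as_matrix(); o=Rt@T[:3,3]+s["position"]; d=Rt@T[:3,:3]@d
    return o+d*(z-o[2])/d[2]
for q,z in dict(rake=73,rest_seat=28).items():
    for r in models.tip_of(im,q)[:2]: print(q,round(r["score"],2),np.round(r["pixel"],1),wat(r["pixel"],z).round(1))
hsv=cv2.cvtColor(np.array(im["frame"]),cv2.COLOR_RGB2HSV)
for nm,m,z in [("red",((hsv[...,0]<6)|(hsv[...,0]>174))&(hsv[...,1]>180)&(hsv[...,2]>70),40),("wood/handle top?",(hsv[...,0]>5)&(hsv[...,0]<14)&(hsv[...,1]>100),106),("yellow",(hsv[...,0]>18)&(hsv[...,0]<32)&(hsv[...,1]>150)&(hsv[...,2]>80),28)]:
    k,l,st,c=cv2.connectedComponentsWithStats(m.astype(np.uint8))
    for i in (1+np.argsort(-st[1:,4]))[:3]:
        ys,xs=np.where(l==i); P=np.array([wat((x,y),z)[:2] for x,y in zip(xs[::3],ys[::3])],np.float32); r=cv2.minAreaRect(P)
        print(nm,st[i].tolist(),np.round(r[0],1),np.round(r[1],1),round(r[2],2))
```

```text
t 3.575 pos [530.6 326.3 198.8] yaw 91.21 F [-0.08 -0.66 -0.17] w 85.2
linear [ -1.66   4.84 144.79] rot [-0.0009 -0.001   0.0001]
[[0.001, -0.954, -0.299, 76.109], [1.0, 0.001, 0.001, 1.311], [-0.0, -0.299, 0.954, -143.445], [0.0, 0.0, 0.0, 1.0]]
rake 0.77 [290.3 203.8] [530.3 334.2  73. ]
red [274, 107, 34, 168, 3759] [531.6 334.6] [168.6  30.8] 0.89
red [305, 221, 1, 2, 2] [556.8 350.1] [0. 0.] 0.0
wood/handle top? [256, 95, 69, 179, 3997] [510.  331.9] [139.6  49.3] 1.01
wood/handle top? [278, 179, 29, 60, 1552] [525.3 334.5] [46.9 21.1] 1.01
wood/handle top? [445, 303, 31, 21, 320] [631.7 507.4] [21.2 33. ] 25.47
yellow [268, 98, 14, 182, 983] [533.8 319.3] [190.2  12.4] 0.87
yellow [297, 99, 17, 181, 890] [533.5 349.9] [189.5  12.3] 1.01
yellow [28, 146, 43, 71, 615] [518.1  46.8] [100.9  13.4] 32.18
```

View pics/w1.png

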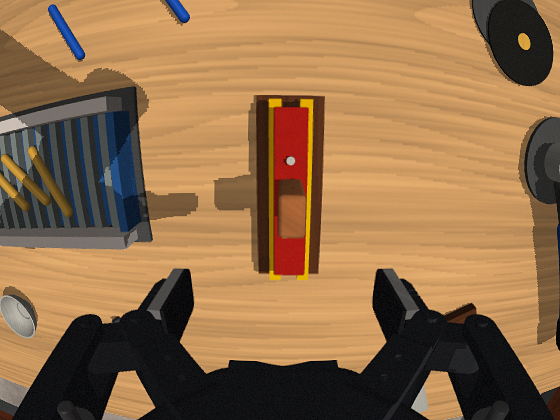

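The wrist view shows the rake at (292,190) and its block at (292,215), between the open fingers. The rake is at (532,334) with yaw 91°. Descending.

arm_command(
  rows=[
    {"grip": 1, "linear": [-2, 7, 30], "rot": [0, 0, 0.0045]},
    {"grip": 1, "linear": [-2, 7.5, 70], "rot": [0, 0, 0.0045]},
    {"grip": 1, "linear": [-2, 7.5, 100], "rot": [0, 0, 0.0045]},
    {"grip": 1, "linear": [-2, 7.5, 120], "rot": [0, 0, 0.0045]},
    {"grip": 1, "linear": [-2, 7.5, 130], "rot": [0, 0, 0.0045]},
    {"grip": 1, "linear": [-2, 7.5, 130], "rot": [0, 0, 0.0045]},
  ],
)

```text
clock: 4.47
position: [532.8, 333.5, 69.5]
ee_rot: [-0.008, 1.0, -0.0, -0.0]
contact_force: [0.6, -0.1, 0.0]
gripper_width: 85.2
grasp_force: 0.0
```

```bash
python3 -c "
from h import *
delta([532,334,54],90.95)"
```

```text
t 4.475 pos [532.8 333.5  69.5] yaw 90.91 F [ 0.56 -0.1   0.02] w 85.2
linear [ 0.78  0.5  15.46] rot [-0.0003 -0.0002 -0.0007]
```

arm_command(
  rows=[
    {"grip": 1, "linear": [0.5, 0.5, 12], "rot": [0, 0, 0]},
    {"grip": 1, "linear": [0.5, 0.5, 15.5], "rot": [0, 0, 0]},
    {"grip": 0.5, "linear": [0.5, 0.5, 15.5], "rot": [0, 0, 0]},
    {"grip": 0, "linear": [0.5, 0.5, 15.5], "rot": [0, 0, 0]},
    {"grip": 0, "linear": [0.5, 0.5, 15.5], "rot": [0, 0, 0]},
    {"grip": 0, "linear": [0.5, 0.5, 15.5], "rot": [0, 0, 0]},
    {"grip": 0, "linear": [0.5, 0.5, 15.5], "rot": [0, 0, 0]},
    {"grip": 0, "linear": [0.5, 0.5, 15.5], "rot": [0, 0, 0]},
  ],
)

```text
clock: 5.48
position: [532.4, 334.6, 54.1]
ee_rot: [-0.008, 1.0, 0.0, 0.0]
contact_force: [0.1, -1.1, 1.6]
gripper_width: 21.2
grasp_force: 59.1
```

```bash
python3 -c "
from h import *
delta([532,334,54],90.95);s=arm.read_state();print(s['grasp_force'],s['wrist_torque'],s['position'])"
```

```text
t 5.475 pos [532.4 334.6  54.1] yaw 90.94 F [ 0.1  -1.07  1.59] w 21.2
linear [ 0.41 -0.62  0.12] rot [ 0.0002  0.0003 -0.0001]
59.129347801208496 [-0.09932804  0.11731513  0.02190481] [532.39799126 334.62750757  54.12321238]
```

Gripped at 59 N. Seat pose to remember: (532.4, 334.6, 54.1), yaw 90.94. Lifting.

arm_command(
  rows=[
    {"grip": 0, "linear": [0, 0, -5], "rot": [0, 0, 0]},
    {"grip": 0, "linear": [0, 0, -20], "rot": [0, 0, 0]},
    {"grip": 0, "linear": [0, 0, -45], "rot": [0, 0, 0]},
    {"grip": 0, "linear": [0, 0, -70], "rot": [0, 0, 0]},
    {"grip": 0, "linear": [0, 0, -90], "rot": [0, 0, 0]},
    {"grip": 0, "linear": [0, 0, -90], "rot": [0, 0, 0]},
  ],
)

```text
clock: 6.22
position: [533.2, 335.4, 146.3]
ee_rot: [-0.008, 1.0, 0.002, 0.002]
contact_force: [0.1, 0.1, -2.4]
gripper_width: 20.9
grasp_force: 58.9
```

```bash
python3 -c "
from h import *
delta([521.3,-101,115],93)"
```

```text
t 6.225 pos [533.2 335.4 146.3] yaw 90.95 F [ 0.06  0.13 -2.36] w 20.9
linear [  19.25 -436.29   29.77] rot [ 0.0033  0.0037 -0.0358]
```

arm_command(
  rows=[
    {"grip": 0, "linear": [1, -25, 0], "rot": [0, 0, -0.018]},
    {"grip": 0, "linear": [3, -75, 0], "rot": [0, 0, -0.036]},
    {"grip": 0, "linear": [6, -130, 0], "rot": [0, 0, -0.036]},
    {"grip": 0, "linear": [8, -185, 0], "rot": [0, 0, -0.036]},
    {"grip": 0, "linear": [11, -240, 0], "rot": [0, 0, -0.036]},
    {"grip": 0, "linear": [13, -295, 0], "rot": [0, 0, -0.036]},
    {"grip": 0, "linear": [16, -350, 0], "rot": [0, 0, -0.036]},
    {"grip": 0, "linear": [18, -400, 10], "rot": [0, 0, -0.036]},
    {"grip": 0, "linear": [19, -430, 20], "rot": [0, 0, -0.036]},
    {"grip": 0, "linear": [19, -436, 28], "rot": [0, 0, -0.036]},
  ],
)

```text
clock: 7.48
position: [519.3, -103.3, 114.6]
ee_rot: [-0.025, 1.0, 0.0, -0.001]
contact_force: [0.0, -0.9, -2.4]
gripper_width: 21.4
grasp_force: 59.3
```

```bash
cat >> h.py <<'E'
def avg(n=5,cam="wrist"):
    F=[];P=[];M=[]
    for i in range(n):
        im=imaging.get_image(cam); s=arm.read_state(); F.append(s["contact_force"]);P.append(s["position"]);M.append(s["wrist_torque"])
    print("t",round(s["clock"],2),"F",np.mean(F,0).round(2),"sd",np.std(F,0).round(2),"P",np.mean(P,0).round(2),"sd",np.std(P,0).round(2),"M",np.mean(M,0).round(3),"grip",round(s["grasp_force"],1),"yaw",round(yaw(s),2))
    return im
E
python3 - <<'E'
from h import *
im=avg(6); save(im,"w2.png"); delta([521.3,-101,88],93)
E
```

```text
t 7.78 F [ 0.08 -0.31 -2.82] sd [0.41 0.36 0.46] P [ 520.07 -101.44  115.09] sd [0.74 0.78 0.9 ] M [-0.001  0.021 -0.008] grip 59.3 yaw 93.1
t 7.775 pos [ 520.9 -100.6  116.1] yaw 93.1 F [ 0.38 -0.21 -3.26] w 21.0
linear [-0.35 -0.37 28.13] rot [0.     0.0008 0.0017]
```

View pics/w2.png

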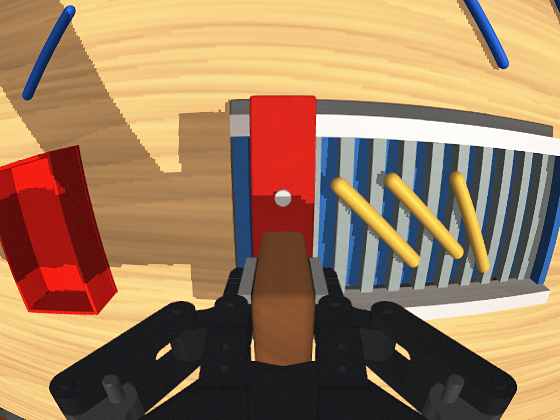

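The bar at (283,150) is over the clear strip, and the nearest brass rod's end is at (337,184), clear of the teeth. Position readings carry about 0.8 mm of noise, so I'll probe by force in small commanded steps. The baseline Fz is -2.9.

arm_command(
  rows=[
    {"grip": 0, "linear": [-1, 0, 10], "rot": [0, 0, 0]},
    {"grip": 0, "linear": [-1, 0, 20], "rot": [0, 0, 0]},
    {"grip": 0, "linear": [-1, 0, 26], "rot": [0, 0, 0]},
    {"grip": 0, "linear": [-1, 0, 28.5], "rot": [0, 0, 0]},
    {"grip": 0, "linear": [-1, 0, 29.5], "rot": [0, 0, 0]},
    {"grip": 0, "linear": [-1, 0, 29.5], "rot": [0, 0, 0]},
  ],
)

```text
clock: 8.52
position: [521.6, -101.7, 86.5]
ee_rot: [-0.026, 1.0, -0.0, 0.0]
contact_force: [-0.9, 0.3, -2.8]
gripper_width: 21.3
grasp_force: 59.4
```

```bash
python3 -c "
from h import *
avg(6)"
```

```text
t 8.82 F [ 0.04  0.01 -2.57] sd [0.5  0.6  0.61] P [ 521.62 -101.64   86.56] sd [0.04 0.02 0.03] M [ 0.016 -0.003 -0.03 ] grip 59.4 yaw 93.0
```

arm_command(
  rows=[
    {"grip": 0, "linear": [0, 0, 1], "rot": [0, 0, 0]},
    {"grip": 0, "linear": [0, 0, 1.7], "rot": [0, 0, 0]},
    {"grip": 0, "linear": [0, 0, 2.2], "rot": [0, 0, 0]},
    {"grip": 0, "linear": [0, 0, 2.6], "rot": [0, 0, 0]},
    {"grip": 0, "linear": [0, 0, 2.6], "rot": [0, 0, 0]},
  ],
)

```text
clock: 9.45
position: [521.4, -101.6, 83.6]
ee_rot: [-0.026, 1.0, 0.0, -0.0]
contact_force: [0.3, 0.4, -3.7]
gripper_width: 21.4
grasp_force: 59.4
```

```bash
python3 -c "
from h import *
avg(3)"
```

```text
t 9.6 F [-0.39  0.47 -2.56] sd [0.42 0.3  0.46] P [ 521.45 -101.63   83.7 ] sd [0.01 0.01 0.  ] M [ 0.011 -0.005  0.029] grip 59.4 yaw 93.0
```

arm_command(
  rows=[
    {"grip": 0, "linear": [0, 0, 0.4], "rot": [0, 0, 0]},
    {"grip": 0, "linear": [0, 0, 0.7], "rot": [0, 0, 0]},
    {"grip": 0, "linear": [0, 0, 0.7], "rot": [0, 0, 0]},
  ],
)

```text
clock: 9.98
position: [521.4, -101.6, 83.0]
ee_rot: [-0.026, 1.0, -0.0, -0.0]
contact_force: [0.4, -0.2, -3.8]
gripper_width: 21.6
grasp_force: 59.4
```

```bash
python3 -c "
from h import *
avg(3)"
```

```text
t 10.12 F [-0.78 -0.53 -2.89] sd [0.11 0.67 0.23] P [ 521.45 -101.62   83.01] sd [0.01 0.01 0.  ] M [ 0.     0.004 -0.008] grip 59.4 yaw 93.0
```

arm_command(
  rows=[
    {"grip": 0, "linear": [0, 0, 0.4], "rot": [0, 0, 0]},
    {"grip": 0, "linear": [0, 0, 0.7], "rot": [0, 0, 0]},
    {"grip": 0, "linear": [0, 0, 0.7], "rot": [0, 0, 0]},
  ],
)

```text
clock: 10.5
position: [521.4, -101.6, 82.3]
ee_rot: [-0.026, 1.0, -0.0, -0.0]
contact_force: [0.3, -0.6, -2.1]
gripper_width: 21.3
grasp_force: 59.4
```

```bash
python3 -c "
from h import *
avg(2)"
```

```text
t 10.6 F [ 0.24  0.06 -2.78] sd [0.12 0.28 0.09] P [ 521.47 -101.61   82.3 ] sd [0.01 0.   0.01] M [ 0.017 -0.005 -0.015] grip 59.4 yaw 93.0
```

arm_command(
  rows=[
    {"grip": 0, "linear": [0, 0, 0.4], "rot": [0, 0, 0]},
    {"grip": 0, "linear": [0, 0, 0.7], "rot": [0, 0, 0]},
    {"grip": 0, "linear": [0, 0, 0.7], "rot": [0, 0, 0]},
  ],
)

```text
clock: 10.98
position: [521.5, -101.6, 81.6]
ee_rot: [-0.026, 1.0, -0.0, -0.0]
contact_force: [0.5, 0.1, -2.6]
gripper_width: 21.1
grasp_force: 59.4
```

```bash
python3 -c "
from h import *
avg(2)"
```

```text
t 11.07 F [ 0.08 -0.16 -2.14] sd [0.14 0.21 0.44] P [ 521.46 -101.62   81.59] sd [0.01 0.   0.01] M [-0.003 -0.012  0.01 ] grip 59.4 yaw 93.0
```

arm_command(
  rows=[
    {"grip": 0, "linear": [0, 0, 0.4], "rot": [0, 0, 0]},
    {"grip": 0, "linear": [0, 0, 0.6], "rot": [0, 0, 0]},
    {"grip": 0, "linear": [0, 0, 0.6], "rot": [0, 0, 0]},
  ],
)

```text
clock: 11.45
position: [521.4, -101.6, 81.0]
ee_rot: [-0.026, 1.0, -0.0, -0.0]
contact_force: [-0.7, -0.4, -2.2]
gripper_width: 21.6
grasp_force: 59.4
```

```bash
python3 -c "
from h import *
avg(3)"
```

```text
t 11.6 F [-0.17  0.04 -3.14] sd [0.59 0.1  0.13] P [ 521.46 -101.62   81.01] sd [0.   0.   0.01] M [ 0.006 -0.029  0.023] grip 59.4 yaw 93.0
```

arm_command(
  rows=[
    {"grip": 0, "linear": [0, 0, 0.4], "rot": [0, 0, 0]},
    {"grip": 0, "linear": [0, 0, 0.7], "rot": [0, 0, 0]},
    {"grip": 0, "linear": [0, 0, 0.7], "rot": [0, 0, 0]},
  ],
)

```text
clock: 11.98
position: [521.5, -101.6, 80.3]
ee_rot: [-0.026, 1.0, 0.0, -0.0]
contact_force: [0.7, -0.3, -2.7]
gripper_width: 21.2
grasp_force: 59.4
```

```bash
python3 -c "
from h import *
avg(2)"
```

```text
t 12.07 F [ 0.13  0.85 -2.73] sd [0.12 0.54 0.55] P [ 521.47 -101.61   80.32] sd [0.01 0.01 0.  ] M [ 0.022 -0.006 -0.014] grip 59.4 yaw 93.0
```

arm_command(
  rows=[
    {"grip": 0, "linear": [0, 0, 0.4], "rot": [0, 0, 0]},
    {"grip": 0, "linear": [0, 0, 0.7], "rot": [0, 0, 0]},
    {"grip": 0, "linear": [0, 0, 0.7], "rot": [0, 0, 0]},
  ],
)

```text
clock: 12.45
position: [521.5, -101.6, 79.9]
ee_rot: [-0.026, 1.0, -0.0, 0.0]
contact_force: [-0.5, 1.4, 1.7]
gripper_width: 21.5
grasp_force: 59.8
```

```bash
python3 -c "
from h import *
avg(2)"
```

```text
t 12.55 F [-1.82  0.26  1.33] sd [0.16 0.27 0.67] P [ 521.57 -101.63   79.93] sd [0.02 0.01 0.01] M [0.138 0.323 0.033] grip 59.9 yaw 93.01
```

arm_command(
  rows=[
    {"grip": 0, "linear": [0, 0, 0.1], "rot": [0, 0, 0]},
    {"grip": 0, "linear": [0, 0, 0.2], "rot": [0, 0, 0]},
  ],
)

```text
clock: 12.8
position: [521.6, -101.7, 79.7]
ee_rot: [-0.026, 1.0, -0.0, 0.0]
contact_force: [-0.9, 0.0, 2.1]
gripper_width: 21.5
grasp_force: 60.1
```

```bash
python3 -c "
from h import *
avg(4)
s=arm.read_state();print(R.from_quat(s['ee_rot']).as_matrix().round(5))"
```

```text
t 13.0 F [-1.11  0.38  3.56] sd [0.65 0.27 0.16] P [ 521.56 -101.65   79.66] sd [0.01 0.01 0.03] M [0.16  0.488 0.022] grip 60.2 yaw 93.01
[[-9.9862e-01 -5.2480e-02  2.4000e-04]
 [-5.2480e-02  9.9862e-01 -7.0000e-05]
 [-2.3000e-04 -8.0000e-05 -1.0000e+00]]
```

The moment ratio (about 75 mm) shows the bar bearing only on the near rail (-x). I'll roll the tool to level it.

arm_command(
  rows=[
    {"grip": 0, "linear": [0, 0, 0.05], "rot": [0, 0.0015, 0]},
    {"grip": 0, "linear": [0, 0, 0.1], "rot": [0, 0.003, 0]},
  ],
)

```text
clock: 13.25
position: [521.6, -101.7, 79.5]
ee_rot: [-0.026, 1.0, -0.0, -0.001]
contact_force: [-2.4, 0.2, 4.5]
gripper_width: 21.5
grasp_force: 60.3
```

```bash
python3 -c "
from h import *
avg(4)
s=arm.read_state();print(R.from_quat(s['ee_rot']).as_matrix().round(5)[2])"
```

```text
t 13.45 F [-2.38  0.04  4.5 ] sd [0.58 0.29 0.24] P [ 521.55 -101.64   79.49] sd [0.01 0.02 0.01] M [0.141 0.496 0.066] grip 60.3 yaw 93.0
[ 2.67e-03 -4.00e-05 -1.00e+00]
```

arm_command(
  rows=[
    {"grip": 0, "linear": [0, 0, 0], "rot": [0, 0.002, 0]},
    {"grip": 0, "linear": [0, 0, 0], "rot": [0, 0.004, 0]},
  ],
)

```text
clock: 13.7
position: [521.6, -101.7, 79.5]
ee_rot: [-0.026, 1.0, -0.0, -0.003]
contact_force: [-3.3, 0.7, 6.1]
gripper_width: 21.1
grasp_force: 60.4
```

```bash
python3 -c "
from h import *
avg(4)
s=arm.read_state();print(R.from_quat(s['ee_rot']).as_matrix().round(5)[2])"
```

```text
t 13.9 F [-3.17 -0.01  5.41] sd [0.19 0.46 0.25] P [ 521.58 -101.65   79.49] sd [0.01 0.01 0.01] M [0.151 0.431 0.042] grip 60.4 yaw 93.0
[ 6.6000e-03 -3.0000e-05 -9.9998e-01]
```

Both rails are now taking load, at about 8 N in total. I'll ease off a little and start combing with a short feeling step.

arm_command(
  rows=[
    {"grip": 0, "linear": [0, 0, -0.15], "rot": [0, 0.001, 0]},
    {"grip": 0, "linear": [0, 3, -0.15], "rot": [0, 0.002, 0]},
    {"grip": 0, "linear": [0, 6, -0.15], "rot": [0, 0.002, 0]},
    {"grip": 0, "linear": [0, 8, -0.15], "rot": [0, 0.002, 0]},
  ],
)

```text
clock: 14.4
position: [522.0, -93.6, 79.8]
ee_rot: [-0.026, 1.0, -0.0, -0.003]
contact_force: [0.6, -3.4, 3.7]
gripper_width: 21.0
grasp_force: 60.2
```

```bash
python3 -c "
from h import *
avg(4)
s=arm.read_state();print(R.from_quat(s['ee_rot']).as_matrix().round(5)[2])"
```

```text
t 14.6 F [ 0.88 -2.36  4.02] sd [0.73 0.73 0.56] P [522.01 -93.41  79.77] sd [0.02 0.03 0.01] M [-0.694 -0.746 -0.181] grip 60.1 yaw 93.02
[ 6.8500e-03  4.0000e-05 -9.9998e-01]
```

The moment reference is at the flange. With that accounted for, I over-rolled, and the bar was balanced near roll 0.0015. Rolling back while taking a small step.

arm_command(
  rows=[
    {"grip": 0, "linear": [0, 1, 0.05], "rot": [0, -0.0027, 0]},
    {"grip": 0, "linear": [0, 3, 0.05], "rot": [0, -0.0055, 0]},
    {"grip": 0, "linear": [0, 5, 0.05], "rot": [0, -0.0055, 0]},
  ],
)

```text
clock: 14.98
position: [520.6, -88.7, 79.6]
ee_rot: [-0.026, 1.0, -0.0, -0.002]
contact_force: [0.8, -3.0, 4.8]
gripper_width: 21.2
grasp_force: 60.3
```

```bash
cat >> h.py <<'E'
def feel(n=4):
    F=[];P=[];M=[]
    for i in range(n):
        imaging.get_image("wrist"); s=arm.read_state(); F.append(s["contact_force"]);P.append(s["position"]);M.append(s["wrist_torque"])
    F,P,M=np.mean(F,0)-[-.1,0,-2.85],np.mean(P,0),np.mean(M,0)
    d=P[:2]-[515.5,13]; u=np.array([-.0523,.9986])
    print("t",round(s["clock"],2),"F",F.round(2),"P",P.round(2),"along",(d@u).round(1),"lat",(d[0]*u[1]-d[1]*u[0]).round(1),"M",M.round(3),"xlever mm",(-(M[1]+.27*F[0])/F[2]*1e3).round(0),"roll",R.from_quat(s['ee_rot']).as_matrix()[2,:2].round(4),"yaw",round(yaw(s),2),"grip",round(s["grasp_force"],1),round(s["gripper_width"],1))
E
python3 -c "
from h import *
feel()"
```

```text
t 15.18 F [ 0.87 -2.45  8.09] P [520.59 -88.48  79.55] along -101.6 lat -0.2 M [-0.688 -0.458 -0.055] xlever mm 28.0 roll [ 0.0038 -0.    ] yaw 93.03 grip 60.3 21.4
```

arm_command(
  rows=[
    {"grip": 0, "linear": [0, 0, -0.2], "rot": [0, -0.001, 0]},
    {"grip": 0, "linear": [0, 2, -0.2], "rot": [0, -0.0015, 0]},
    {"grip": 0, "linear": [0, 5, -0.2], "rot": [0, -0.0015, 0]},
    {"grip": 0, "linear": [0, 8, -0.2], "rot": [0, -0.0015, 0]},
  ],
)

```text
clock: 15.68
position: [519.9, -80.7, 79.6]
ee_rot: [-0.026, 1.0, -0.0, -0.001]
contact_force: [-0.1, -4.1, 5.3]
gripper_width: 21.3
grasp_force: 60.3
```

```bash
python3 -c "
from h import *
feel()"
```

```text
t 15.88 F [ 0.08 -2.67  8.25] P [519.92 -80.42  79.61] along -93.5 lat -0.5 M [-0.637 -0.282 -0.048] xlever mm 32.0 roll [0.0029 0.0001] yaw 93.01 grip 60.3 21.2
```

arm_command(
  rows=[
    {"grip": 0, "linear": [0, 0, -0.25], "rot": [0, -0.001, 0]},
    {"grip": 0, "linear": [0, 3, -0.27], "rot": [0, -0.0015, 0]},
    {"grip": 0, "linear": [0, 7, -0.3], "rot": [0, -0.0015, 0]},
    {"grip": 0, "linear": [0, 10, -0.32], "rot": [0, -0.0015, 0]},
  ],
)

```text
clock: 16.38
position: [519.5, -70.4, 79.8]
ee_rot: [-0.026, 1.0, -0.0, -0.001]
contact_force: [0.0, -4.1, 5.1]
gripper_width: 21.8
grasp_force: 60.2
```

```bash
python3 -c "
from h import *
feel()"
```

```text
t 16.57 F [-0.52 -1.79  7.42] P [519.49 -70.21  79.79] along -83.3 lat -0.4 M [-0.41   0.005 -0.018] xlever mm 18.0 roll [0.0012 0.0005] yaw 93.0 grip 60.4 21.5
```

arm_command(
  rows=[
    {"grip": 0, "linear": [0, 2, -0.15], "rot": [0, 0, 0]},
    {"grip": 0, "linear": [0, 5, -0.2], "rot": [0, 0, 0]},
    {"grip": 0, "linear": [0, 9, -0.24], "rot": [0, 0, 0]},
    {"grip": 0, "linear": [0, 12, -0.27], "rot": [0, 0, 0]},
  ],
)

```text
clock: 17.08
position: [519.0, -58.4, 80.1]
ee_rot: [-0.026, 1.0, -0.0, -0.0]
contact_force: [-0.8, -3.6, 4.2]
gripper_width: 21.4
grasp_force: 60.1
```

```bash
python3 -c "
from h import *
feel()"
```

```text
t 17.27 F [-0.33 -1.76  6.45] P [519.04 -58.19  80.07] along -71.3 lat -0.2 M [-0.329  0.049  0.005] xlever mm 6.0 roll [0.0007 0.0006] yaw 93.0 grip 60.2 21.4
```

arm_command(
  rows=[
    {"grip": 0, "linear": [0, 3, -0.06], "rot": [0, 0, 0]},
    {"grip": 0, "linear": [0, 7, -0.1], "rot": [0, 0, 0]},
    {"grip": 0, "linear": [0, 11, -0.14], "rot": [0, 0, 0]},
    {"grip": 0, "linear": [0, 15, -0.18], "rot": [0, 0, 0]},
    {"grip": 0, "linear": [0, 18, -0.22], "rot": [0, 0, 0]},
  ],
)

```text
clock: 17.9
position: [518.2, -40.4, 80.4]
ee_rot: [-0.026, 1.0, 0.0, -0.0]
contact_force: [0.5, -2.4, 2.0]
gripper_width: 21.3
grasp_force: 59.9
```

```bash
python3 -c "
from h import *
feel()"
```

```text
t 18.1 F [-0.6  -0.57  5.6 ] P [518.22 -40.15  80.36] along -53.2 lat -0.1 M [-0.053  0.052 -0.027] xlever mm 20.0 roll [0.0004 0.0007] yaw 93.01 grip 60.0 21.4
```

arm_command(
  rows=[
    {"grip": 0, "linear": [0, 3, -0.02], "rot": [0, 0, 0]},
    {"grip": 0, "linear": [0, 7, -0.05], "rot": [0, 0, 0]},
    {"grip": 0, "linear": [0, 12, -0.09], "rot": [0, 0, 0]},
    {"grip": 0, "linear": [0, 16, -0.13], "rot": [0, 0, 0]},
    {"grip": 0, "linear": [0, 20, -0.17], "rot": [0, 0, 0]},
  ],
)

```text
clock: 18.73
position: [517.2, -20.4, 80.6]
ee_rot: [-0.026, 1.0, -0.0, -0.0]
contact_force: [-1.0, -4.6, 2.5]
gripper_width: 21.3
grasp_force: 59.9
```

```bash
python3 -c "
from h import *
feel()
save(imaging.get_image('wrist'),'w3.png')"
```

```text
t 18.93 F [-0.54 -0.21  5.35] P [517.17 -20.09  80.55] along -33.1 lat -0.1 M [0.036 0.127 0.052] xlever mm 3.0 roll [0.0003 0.0007] yaw 93.01 grip 60.0 21.1
```

View pics/w3.png

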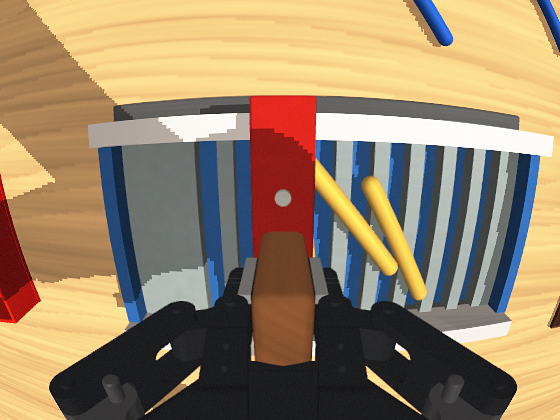

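Rod 1 is under the bar. The other two, at (355,220) and (395,240), are ahead of the teeth, and the bar spans both rails. Continuing.

arm_command(
  rows=[
    {"grip": 0, "linear": [0, 3, 0], "rot": [0, 0, 0]},
    {"grip": 0, "linear": [0, 7, -0.03], "rot": [0, 0, 0]},
    {"grip": 0, "linear": [0, 12, -0.07], "rot": [0, 0, 0]},
    {"grip": 0, "linear": [0, 16, -0.11], "rot": [0, 0, 0]},
    {"grip": 0, "linear": [0, 20, -0.15], "rot": [0, 0, 0]},
  ],
)

```text
clock: 19.6
position: [516.2, -0.5, 80.8]
ee_rot: [-0.026, 1.0, -0.0, -0.0]
contact_force: [0.3, -2.9, 1.9]
gripper_width: 21.4
grasp_force: 59.9
```

```bash
python3 -c "
from h import *
feel()"
```

```text
t 19.8 F [-0.23 -0.15  5.32] P [ 5.1616e+02 -1.4000e-01  8.0720e+01] along -13.2 lat -0.0 M [ 0.002  0.088 -0.01 ] xlever mm -5.0 roll [0.0002 0.0008] yaw 93.01 grip 60.1 21.3
```

arm_command(
  rows=[
    {"grip": 0, "linear": [0, 3, 0], "rot": [0, 0, 0]},
    {"grip": 0, "linear": [0, 7, -0.01], "rot": [0, 0, 0]},
    {"grip": 0, "linear": [0, 12, -0.05], "rot": [0, 0, 0]},
    {"grip": 0, "linear": [0, 16, -0.08], "rot": [0, 0, 0]},
    {"grip": 0, "linear": [0, 20, -0.12], "rot": [0, 0, 0]},
  ],
)

```text
clock: 20.42
position: [515.1, 19.5, 80.9]
ee_rot: [-0.026, 1.0, -0.0, -0.0]
contact_force: [0.6, -3.4, 1.6]
gripper_width: 21.4
grasp_force: 59.9
```

```bash
python3 -c "
from h import *
feel()"
```

```text
t 20.62 F [-0.65 -1.04  5.82] P [515.1   19.82  80.86] along 6.8 lat -0.0 M [-0.067  0.137  0.009] xlever mm 6.0 roll [0.0003 0.0008] yaw 93.0 grip 60.1 21.1
```

arm_command(
  rows=[
    {"grip": 0, "linear": [0, 3, -0.02], "rot": [0, 0, 0]},
    {"grip": 0, "linear": [0, 7, -0.05], "rot": [0, 0, 0]},
    {"grip": 0, "linear": [0, 12, -0.09], "rot": [0, 0, 0]},
    {"grip": 0, "linear": [0, 16, -0.12], "rot": [0, 0, 0]},
    {"grip": 0, "linear": [0, 20, -0.16], "rot": [0, 0, 0]},
  ],
)

```text
clock: 21.25
position: [514.1, 39.5, 81.0]
ee_rot: [-0.026, 1.0, 0.0, -0.0]
contact_force: [0.2, -3.2, 4.0]
gripper_width: 21.4
grasp_force: 59.9
```

```bash
python3 -c "
from h import *
feel()
save(imaging.get_image('wrist'),'w4.png')"
```

```text
t 21.45 F [-0.33 -0.23  6.47] P [514.1   39.86  81.01] along 26.9 lat 0.0 M [-0.098  0.149 -0.005] xlever mm -9.0 roll [0.0001 0.0009] yaw 93.0 grip 60.1 21.1
```

View pics/w4.png

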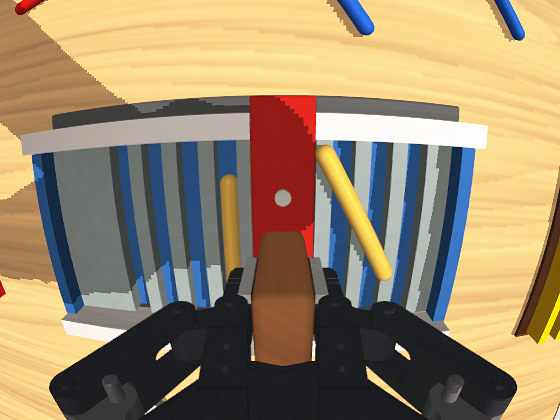

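One rod lies in a groove at (230,220), one is under the bar and one is ahead at (353,212). Continuing.

arm_command(
  rows=[
    {"grip": 0, "linear": [0, 3, -0.06], "rot": [0, 0, 0]},
    {"grip": 0, "linear": [0, 7, -0.1], "rot": [0, 0, 0]},
    {"grip": 0, "linear": [0, 12, -0.14], "rot": [0, 0, 0]},
    {"grip": 0, "linear": [0, 16, -0.18], "rot": [0, 0, 0]},
    {"grip": 0, "linear": [0, 20, -0.22], "rot": [0, 0, 0]},
  ],
)

```text
clock: 22.12
position: [513.0, 59.4, 81.2]
ee_rot: [-0.026, 1.0, -0.0, -0.0]
contact_force: [0.0, -2.6, 2.9]
gripper_width: 21.3
grasp_force: 59.9
```

```bash
python3 -c "
from h import *
feel()"
```

```text
t 22.32 F [-0.38 -0.45  6.38] P [512.97  59.76  81.21] along 46.8 lat -0.1 M [-0.043  0.146  0.012] xlever mm -7.0 roll [0.0003 0.0008] yaw 93.0 grip 60.1 21.2
```

arm_command(
  rows=[
    {"grip": 0, "linear": [0, 3, -0.06], "rot": [0, 0, 0]},
    {"grip": 0, "linear": [0, 7, -0.1], "rot": [0, 0, 0]},
    {"grip": 0, "linear": [0, 12, -0.14], "rot": [0, 0, 0]},
    {"grip": 0, "linear": [0, 16, -0.18], "rot": [0, 0, 0]},
    {"grip": 0, "linear": [0, 20, -0.22], "rot": [0, 0, 0]},
  ],
)

```text
clock: 22.95
position: [511.9, 79.4, 81.4]
ee_rot: [-0.026, 1.0, -0.0, -0.0]
contact_force: [0.5, -2.5, 3.0]
gripper_width: 21.4
grasp_force: 59.9
```

```bash
python3 -c "
from h import *
feel()"
```

```text
t 23.15 F [-0.8  -0.55  5.17] P [511.96  79.78  81.43] along 66.9 lat -0.0 M [-0.05   0.153  0.013] xlever mm 12.0 roll [0.0002 0.0008] yaw 93.0 grip 60.1 21.2
```

arm_command(
  rows=[
    {"grip": 0, "linear": [0, 3, 0], "rot": [0, 0, 0]},
    {"grip": 0, "linear": [0, 7, -0.02], "rot": [0, 0, 0]},
    {"grip": 0, "linear": [0, 12, -0.06], "rot": [0, 0, 0]},
    {"grip": 0, "linear": [0, 16, -0.1], "rot": [0, 0, 0]},
  ],
)

```text
clock: 23.65
position: [511.1, 95.4, 81.6]
ee_rot: [-0.026, 1.0, -0.0, -0.0]
contact_force: [-0.1, -3.8, 3.9]
gripper_width: 21.3
grasp_force: 60.0
```

Run:
```python
from h import *
feel()
s=arm.read_state();im=imaging.get_image('wrist');save(im,'w5.png')
```

```text
t 23.85 F [-0.46 -0.37  5.54] P [511.16  95.76  81.56] along 82.9 lat -0.0 M [-0.033  0.159  0.006] xlever mm -6.0 roll [0.0002 0.0008] yaw 93.0 grip 60.1 21.0
```

View pics/w5.png

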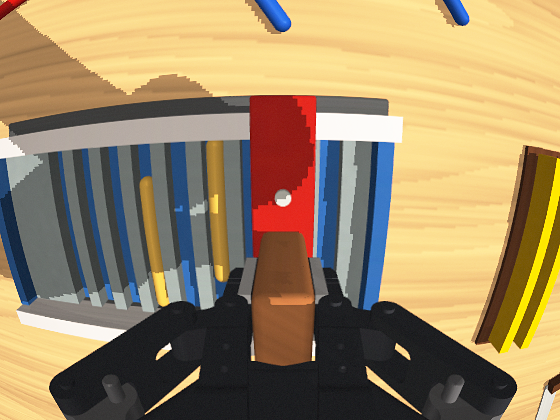

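Two rods lie in grooves, at (155,240) and (217,210). The third is under the bar. Finishing the stroke to about x=+97.

arm_command(
  rows=[
    {"grip": 0, "linear": [0, 3, 0], "rot": [0, 0, 0]},
    {"grip": 0, "linear": [0, 7, -0.03], "rot": [0, 0, 0]},
    {"grip": 0, "linear": [0, 11, -0.06], "rot": [0, 0, 0]},
    {"grip": 0, "linear": [0, 14, -0.1], "rot": [0, 0, 0]},
    {"grip": 0, "linear": [0, 14, -0.1], "rot": [0, 0, 0]},
  ],
)

```text
clock: 24.52
position: [510.4, 109.5, 81.6]
ee_rot: [-0.026, 1.0, 0.0, -0.0]
contact_force: [-1.1, -1.1, 1.8]
gripper_width: 21.3
grasp_force: 60.0
```

Run:
```python
from h import *
feel()
im=imaging.get_image('top')
f=np.array(im['frame'])[150:280,190:390]; cv2.imwrite('pics/t6.png',cv2.cvtColor(cv2.resize(f,None,fx=4,fy=4,interpolation=cv2.INTER_CUBIC),cv2.COLOR_RGB2BGR))
for q in ['last_groove','clear_strip']:
    for r in models.tip_of(im,q)[:1]: print(q,r['score'],at(im,r['pixel'],30).round(1))
```

```text
t 24.73 F [-0.56 -0.    5.51] P [510.43 109.51  81.67] along 96.6 lat -0.0 M [0.053 0.172 0.017] xlever mm -4.0 roll [0.0002 0.0007] yaw 93.0 grip 60.1 21.3
clear_strip 0.62 [ 516.8 -107.    30. ]
```

View pics/t6.png

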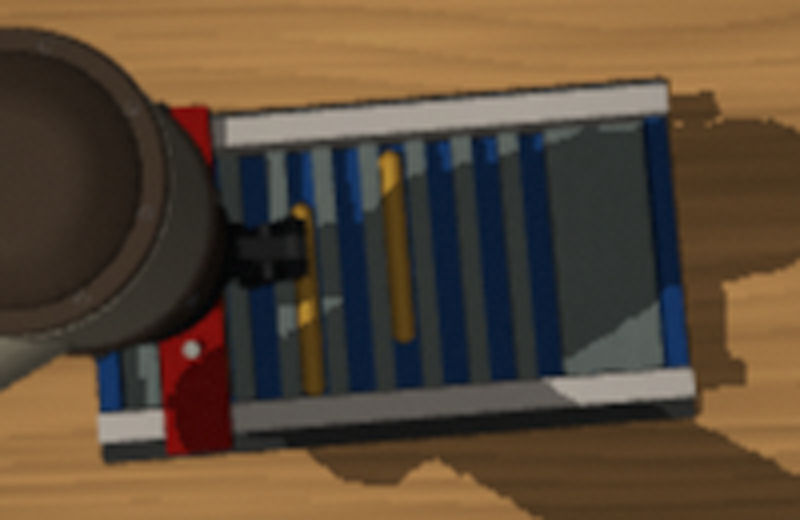

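The stroke ended at +96.6 with 5.5 N still bearing. Rods are in the grooves at -8 and +40, and the third should be under the bar in the +88 groove. I'll lift straight up and look.

arm_command(
  rows=[
    {"grip": 0, "linear": [0, 0, -3], "rot": [0, 0, 0]},
    {"grip": 0, "linear": [0, 0, -15], "rot": [0, 0, 0]},
    {"grip": 0, "linear": [0, 0, -35], "rot": [0, 0, 0]},
    {"grip": 0, "linear": [0, 0, -60], "rot": [0, 0, 0]},
    {"grip": 0, "linear": [0, 10, -65], "rot": [0, 0, 0.018]},
    {"grip": 0, "linear": [0, 40, -65], "rot": [0, 0, 0.036]},
    {"grip": 0, "linear": [-2, 90, -65], "rot": [0, 0, 0.036]},
    {"grip": 0, "linear": [-5, 140, -65], "rot": [0, 0, 0.036]},
    {"grip": 0, "linear": [-8, 160, -65], "rot": [0, 0, 0.036]},
    {"grip": 0, "linear": [-8, 160, -65], "rot": [0, 0, 0.036]},
  ],
)

```text
clock: 26.12
position: [509.5, 270.5, 145.6]
ee_rot: [-0.009, 1.0, -0.001, -0.001]
contact_force: [-0.3, 0.2, -3.2]
gripper_width: 21.3
grasp_force: 59.5
```

Run:
```python
from h import *
avg(5)
im=imaging.get_image('top')
f=np.array(im['frame'])[150:280,190:390]; cv2.imwrite('pics/t7.png',cv2.cvtColor(cv2.resize(f,None,fx=4,fy=4,interpolation=cv2.INTER_CUBIC),cv2.COLOR_RGB2BGR))
delta([532.4,334.6,114],90.94)
```

```text
t 26.38 F [ 0.1   0.01 -2.31] sd [0.47 0.43 0.28] P [509.55 268.46 146.08] sd [0.22 0.45 0.31] M [-0.011  0.006  0.021] grip 59.5 yaw 90.85
t 26.425 pos [510.  268.2 146.7] yaw 90.86 F [-0.12 -0.41 -2.  ] w 21.5
linear [-23.45  66.05  32.63] rot [-0.0002 -0.0009 -0.0015]
```

View pics/t7.png

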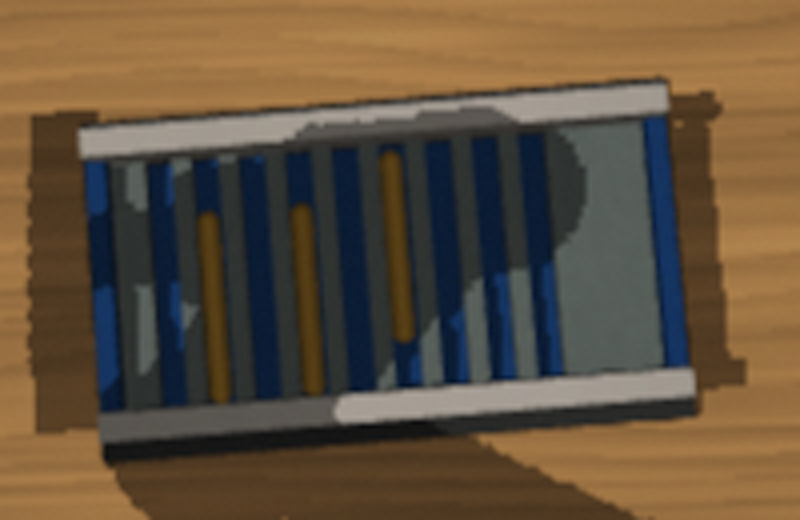

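All three rods lie parallel in grooves, at (213,305), (307,300) and (397,250) in the crop. Now the rake goes back to its rest.

arm_command(
  rows=[
    {"grip": 0, "linear": [-8, 20, 0], "rot": [0, 0, -0.0015]},
    {"grip": 0, "linear": [-18, 50, 10], "rot": [0, 0, -0.0015]},
    {"grip": 0, "linear": [-23.4, 66, 25], "rot": [0, 0, -0.0015]},
    {"grip": 0, "linear": [-23.4, 66, 32], "rot": [0, 0, -0.0015]},
    {"grip": 0, "linear": [-23.4, 66, 32], "rot": [0, 0, -0.0015]},
    {"grip": 0, "linear": [-23.4, 66, 32], "rot": [0, 0, -0.0015]},
  ],
)

```text
clock: 27.18
position: [532.4, 335.0, 115.1]
ee_rot: [-0.009, 1.0, -0.0, -0.0]
contact_force: [-0.3, -0.0, -2.9]
gripper_width: 21.4
grasp_force: 59.6
```

Run:
```python
from h import *
avg(5)
delta([532.4,334.6,57],90.94)
```

```text
t 27.43 F [-0.13 -0.01 -2.76] sd [0.3  0.79 0.4 ] P [532.5  335.39 115.33] sd [0.03 0.13 0.09] M [ 0.007  0.008 -0.023] grip 59.6 yaw 91.01
t 27.425 pos [532.4 335.5 115.2] yaw 91.01 F [-0.35 -0.31 -3.1 ] w 21.2
linear [ 0.07 -0.97 58.2 ] rot [0.0006 0.0001 0.0013]
```

arm_command(
  rows=[
    {"grip": 0, "linear": [0, -0.8, 15], "rot": [0, 0, 0.0013]},
    {"grip": 0, "linear": [0, -0.8, 30], "rot": [0, 0, 0.0013]},
    {"grip": 0, "linear": [0, -0.8, 42], "rot": [0, 0, 0.0013]},
    {"grip": 0, "linear": [0, -0.8, 50], "rot": [0, 0, 0.0013]},
    {"grip": 0, "linear": [0, -0.8, 55], "rot": [0, 0, 0.0013]},
    {"grip": 0, "linear": [0, -0.8, 58], "rot": [0, 0, 0.0013]},
    {"grip": 0, "linear": [0, -0.8, 58], "rot": [0, 0, 0.0013]},
  ],
)

```text
clock: 28.3
position: [532.4, 335.0, 56.7]
ee_rot: [-0.008, 1.0, 0.0, -0.0]
contact_force: [-0.0, 0.4, -3.0]
gripper_width: 21.4
grasp_force: 59.6
```

Run:
```python
from h import *
avg(3)
```

```text
t 28.45 F [-0.51 -0.01 -2.89] sd [0.41 0.5  0.42] P [532.54 335.05  57.04] sd [0.03 0.03 0.09] M [ 0.029 -0.022  0.03 ] grip 59.6 yaw 90.96
```

arm_command(
  rows=[
    {"grip": 0, "linear": [0, -0.4, 0.8], "rot": [0, 0, 0]},
    {"grip": 0, "linear": [0, -0.4, 1.5], "rot": [0, 0, 0]},
    {"grip": 0, "linear": [0, -0.4, 2], "rot": [0, 0, 0]},
    {"grip": 0, "linear": [0, -0.4, 2.4], "rot": [0, 0, 0]},
    {"grip": 0, "linear": [0, -0.4, 2.6], "rot": [0, 0, 0]},
    {"grip": 0, "linear": [0, -0.4, 2.6], "rot": [0, 0, 0]},
  ],
)

```text
clock: 29.2
position: [532.4, 334.5, 54.2]
ee_rot: [-0.008, 1.0, 0.0, -0.0]
contact_force: [-0.6, -0.3, -1.0]
gripper_width: 21.2
grasp_force: 59.7
```

Run:
```python
from h import *
avg(3)
```

```text
t 29.35 F [-0.44  0.1  -1.43] sd [0.06 0.37 0.17] P [532.39 334.48  54.17] sd [0.01 0.01 0.01] M [-0.059  0.064  0.012] grip 59.7 yaw 90.95
```

arm_command(
  rows=[
    {"grip": 0, "linear": [0, 0, 0.1], "rot": [0, 0, 0]},
    {"grip": 0.5, "linear": [0, 0, 0.1], "rot": [0, 0, 0]},
    {"grip": 1, "linear": [0, 0, 0.1], "rot": [0, 0, 0]},
    {"grip": 1, "linear": [0, 0, 0.1], "rot": [0, 0, 0]},
    {"grip": 1, "linear": [0, 0, 0.1], "rot": [0, 0, 0]},
    {"grip": 1, "linear": [0, 0, 0.1], "rot": [0, 0, 0]},
    {"grip": 1, "linear": [0, 0, 0.1], "rot": [0, 0, 0]},
  ],
)

```text
clock: 30.22
position: [532.4, 334.5, 54.0]
ee_rot: [-0.008, 1.0, -0.0, -0.0]
contact_force: [-0.3, -0.1, -0.6]
gripper_width: 85.4
grasp_force: 0.0
```

arm_command(
  rows=[
    {"grip": 1, "linear": [0, 0, -15], "rot": [0, 0, 0]},
    {"grip": 1, "linear": [0, 0, -45], "rot": [0, 0, 0]},
    {"grip": 1, "linear": [0, 0, -85], "rot": [0, 0, 0]},
    {"grip": 1, "linear": [0, 0, -125], "rot": [0, 0, 0]},
    {"grip": 1, "linear": [0, 0, -145], "rot": [0, 0, 0]},
    {"grip": 1, "linear": [0, 0, -145], "rot": [0, 0, 0]},
    {"grip": 1, "linear": [0, 0, -145], "rot": [0, 0, 0]},
  ],
)

```text
clock: 31.1
position: [531.8, 334.1, 198.2]
ee_rot: [-0.008, 1.0, -0.0, -0.001]
contact_force: [-0.3, -0.2, -0.1]
gripper_width: 86.0
grasp_force: 0.0
```

Run:
```python
from h import *
avg(3); im=imaging.get_image('wrist'); save(im,'w8.png')
```

```text
t 31.25 F [ 0.17 -0.23 -0.16] sd [0.6  0.44 0.76] P [531.83 334.   197.58] sd [0.07 0.04 0.08] M [-0.017  0.004  0.039] grip 0.0 yaw 90.95
```

View pics/w8.png

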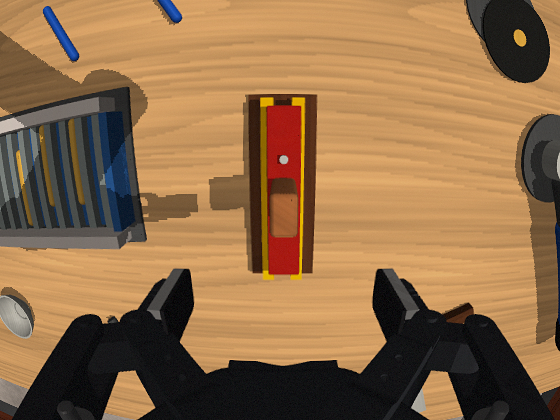

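The rake is seated flat in its rest at (284,190), the gripper is clear of it, and all three rods lie in grooves at left.

```bash
python3 -c "
from h import *
print(job.job_done())"
```

```text
the job is handed in; nothing more can be done
None
```

The job is handed in at about 31 s: all three brass rods lie parallel in grooves and the rake is back in its rest, released; force on the rails stayed under 10 N at every check, though it read slightly over your 8 N limit (8.1 to 8.3 N) at three early ones.

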